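# Hold the test rod in front of the safety scanner

## Robot

A 6-joint arm with a two-finger parallel gripper is mounted at the origin on the work surface. World frame = base frame: x ahead of the robot, y to its left, z up, the work surface at z = 0. Lengths are in mm, angles in degrees, forces in N, time in s.
With the tool pointing down it reaches from about 350 to 850 mm from the base axis. Payload 8.1 kg.
Tool frame: the origin (TCP) lies midway between the tips of the shut fingers; the grasp point (between the pads) lies 19 mm behind it; x points along the fingers, z is the direction in which the jaws open and shut, and the axes are right-handed (so a half turn about x gives the same grasp; the last joint's range is limited). The gripper opens to 85 mm and grips with 20 to 120 N. Pads are 22 mm wide; open, the fingers measure 114 mm over their backs; the gripper's body (76 mm by 85 mm) begins 54 mm behind the grasp point. The pads swing forward as they close: fully open they stand 13 mm farther back than shut.
Start: joints at [-4.893, 7.471, 85.268, -0, 87.261, -4.893], TCP at [600.004, 0.022, 231.292] pointing down, gripper open.
Joint ranges: [-169.43, 169.43], [-51.17, 129.36], [1.28, 143.12], [-76.62, 256.62], [0, 156.53], [-152.29, 152.29]. Speed limits (degrees/s): [136.94, 136.94, 159.86, 180, 180, 180].

## Interface

Orientations are given as [roll, pitch, yaw] about the fixed x, y, z axes, in that order (R = Rz(yaw) Ry(pitch) Rx(roll)).
In Python, from bench import r gives the robot as it stands. The module is installed in compiled form; this text tells all that it offers.
- The arm moves only by the tool servo_tool, never from a script. Its argument "commands" is a list that holds one entry, the list of rows, each a list of 7 numbers: the closure in counts, from 0 (fully open) to 255 (shut), then the shift along the tool's x, y, z in cm, then the turn, a rotation vector about the tool's x, y, z in degrees. A call has 1 to 8 rows; each row is the pose to reach, as a shift and turn from the pose commanded when the call began, along the tool's axes at that moment; what a row does not reach only later rows make up. A row lasts 1/10 s, in which the tool goes at most 50 mm and 8.59 degrees, less where a joint would pass 70% of its speed; a pose out of reach is approached as far as the arm can. A call with a gripper value outside its range is refused whole. The fingers move at their own pace and stop on an object; "force" is the grip in N (left out, the last holds). Time passes only in rows, so rows that repeat a pose let the fingers close. It gives the time, the measured TCP pose, the force and the opening at its end, in the units of the state.
- r.sense(): the state, without advancing time (a new reading comes with each control period).
- r.snapshot(name): name is "scene" or "side" or "wrist"; returns (picture, depth): 480x640x3 uint8, red, green, blue; 480x640 float32, mm along the optical axis (not along the pixel's ray), 0 where there is no reading.
- r.calibration(name): a dict with "fx", "fy", "cx", "cy" (pixels), "pose" (4x4, takes a point from camera to world coordinates). Camera axes: x right, y down, z forward; pixel columns grow to the right and rows downward; lengths in mm; the calibration is good to about 2 mm. The wrist camera is an equidistant fisheye: a pixel r from the principal point sees the ray r / f radians off the axis. A picture is of the moment at which its call begins: read the wrist's pose just before it. calibration takes no time and is no camera call; for the wrist camera it gives the pose at the moment of the call.
- r.hand_in(): hands the job in, once; it reports no verdict.
The state is a dict: "time": time; "joint_pos": joint angles; "qd": joint speeds; "joint_efforts": joint torques, N m; "tool_pos": TCP position; "tcp_rot": TCP orientation; "ft_force": force on the tool from outside, world axes, zero at the start; "wrist_torque": the same for the moment, N m; "finger_gap": finger opening in mm.
Only numpy, scipy, OpenCV 4.12 (cv2) and the standard library are available. Lean on these libraries where they do the work, as an engineer would, in place of code of your own. Each camera call takes 0.05 s, during which the arm holds its last target.

## Task

On the sensor test carousel, turn the disc by its crank knob until the tall thin test rod stands centred directly in front of the scanner's window. The disc springs back when released, so finish while still holding the knob and keeping the disc still there; leave the four test pieces standing in their pockets and do not disturb the things lying round about.

Things in the scene. Friction and masses are not known exactly. Their poses are not given: they have to be found in the camera images.
- carousel (a joint): angle of the aluminium carousel disc (250 mm diameter, top face 42 mm above the table) on its fixed round base, rad; 0 at the start, where the return spring rests, growing counter-clockwise seen from above; stops at -2.9 and +2.9. A spring of 0.25 N m/rad pulls it back to 0 (up to about 7 N at the knob) with a damper of 0.2 N m s/rad; it does not stay where it is left. At least 0.4 and at most 2.75 rad of turn are needed, in the shorter direction from rod to scanner.
- axis (a point): centre of the carousel, on its vertical turning axis, at the height of the disc's top face (42 mm above the table); a dark hub cap of 32 mm diameter, 8 mm high
- knob_grip (a point): centre of the crank knob, a black upright cylinder of 26 mm diameter and 46 mm height (150 to 196 mm above the table) that spins freely on a thin steel post of 12 mm diameter; it stands 105 mm from the carousel's axis, rides on the disc, and is higher than all else on the carousel. Grasp it from above from any side; carried round the axis, the fingers need not turn.
- knob: the same crank knob; origin at the centre of its underside, 150 mm above the table; its yaw means nothing
- rod_mid (a point): the test rod, half-way up: a black foot of 36 mm diameter, 18 mm high, with a thin 18 mm rod on it, 90 mm tall in all; by far the tallest and thinnest of the four black test pieces. It stands loose in one of the disc's four pockets (50 mm outer diameter rings, 14 mm high, 75 mm from the axis, 90 degrees apart), with 2 mm of play all round; its top is 132 mm above the table. z axis up.
- drum_mid (a point): test piece, half-way up: black round drum of 44 mm diameter on a 36 mm foot, 52 mm tall; stands loose in another pocket; z up
- block_mid (a point): test piece, half-way up: black 36 mm square block on a 36 mm round foot, 52 mm tall; stands loose in another pocket; z up
- cone_mid (a point): test piece, half-way up: black cone of 42 mm widest diameter on a 36 mm foot, 56 mm tall; stands loose in another pocket; z up
- window (a point): middle of the scanner's curved black window, 73 mm above the table and 172 mm from the carousel's axis. The scanner is a fixed unit beside the carousel, grey body, black round window of 86 mm diameter, grey cap of 92 mm diameter on top (108 mm above the table), aluminium angle bracket behind; it looks straight at the carousel's axis
- spot (a point): the place right in front of the scanner where the test rod must stand: on the straight line from the carousel's axis to the window, 75 mm from the axis and 97 mm from the window, at the height of the disc's top face; fixed to the scanner, unmarked
- laptop: bystander: closed dark laptop, 230 x 320 x 19 mm, lying at the robot's right; origin at the centre of its underside
- mouse: bystander: black computer mouse, 105 x 60 x 34 mm, on a thin mat at the robot's left; origin at the centre of its underside
- mug: bystander: white mug, 80 mm wide, 92 mm tall, at the robot's left; origin at the centre of its underside
- driver: bystander: screwdriver lying at the robot's right; origin on its underside
Not all that is in view belongs to the job. Leave any blue look-alike of the part that bears window alone. What is shaped like the part that bears block_mid but red is not meant.

How it is judged:
By the outcome, as a careful person would: the job done as asked, in the order asked, and still so for the second after the job is handed in, while the arm keeps its last pose, push and grip.
It also fails if it takes over 42 s, if anything falls off the work surface, if the arm or the gripper's body presses on something with over 40 N, if the wrist force passes 120 N, or if a joint passes its speed limit or range.

## Working session

There is one attempt and no reset: what is moved stays moved. The work goes in short steps, Python scripts to look and compute and a tool call to move; the robot and the scene stay as the last step left them, time stands still between calls to the robot, and variables do not carry over. Pictures are saved under pics/ and viewed, and the job is handed in when it is done.

Besides the shell and the picture viewer there is one more tool, called after ">>>" as name(argument=value, ...) on one line, values as JSON. servo_tool: Moves the arm, as the interface text tells. Its arguments: {"type":"object","properties":{"commands":{"type":"array","items":{"type":"array","items":{"type":"array","items":{"type":"number"}}}},"force":{"type":"number"}},"required":["commands"]}

```bash
mkdir -p pics; cat > h.py <<'E'
import numpy as np,cv2
from bench import r
def ray(c,u,v):
    T=np.array(c["pose"]);d=np.array([(u-c["cx"])/c["fx"],(v-c["cy"])/c["fy"],1.]);return T[:3,3],T[:3,:3]@d
def onz(c,u,v,z):
    o,d=ray(c,u,v);return o+d*(z-o[2])/d[2]
def proj(c,p):
    T=np.array(c["pose"]);q=T[:3,:3].T@(np.array(p)-T[:3,3]);return q[0]/q[2]*c["fx"]+c["cx"],q[1]/q[2]*c["fy"]+c["cy"]
E
python3 - <<'E'
from h import *
for n in("scene","side"):
    p,d=r.snapshot(n);cv2.imwrite(f"pics/{n}0.png",p[:,:,::-1]);np.savez(f"{n}0.npz",p=p,d=d)
    c=r.calibration(n);print(n,c)
print(r.sense())
E
```

```text
scene {'fx': 528.1779449190628, 'fy': 528.1779449190628, 'cx': 318.17128685862536, 'cy': 244.9785830815215, 'pose': array([[-6.72362878e-01,  5.62542118e-01, -4.81117996e-01,
         1.20282684e+03],
       [ 7.40113990e-01,  5.21984876e-01, -4.23984754e-01,
         5.30372821e+02],
       [ 1.26270363e-02, -6.41153769e-01, -7.67308545e-01,
         1.14739460e+03],
       [ 0.00000000e+00,  0.00000000e+00,  0.00000000e+00,
         1.00000000e+00]])}
side {'fx': 579.0629082788449, 'fy': 579.0629082788449, 'cx': 326.67742787176377, 'cy': 244.84159312159002, 'pose': array([[ 9.94718920e-01, -7.08542202e-02,  7.42559708e-02,
         4.39261977e+02],
       [-1.01216492e-01, -5.57259086e-01,  8.24146548e-01,
        -1.48476062e+03],
       [-1.70144466e-02, -8.27310093e-01, -5.61487772e-01,
         1.11623024e+03],
       [ 0.00000000e+00,  0.00000000e+00,  0.00000000e+00,
         1.00000000e+00]])}
{'time': 0.1, 'joint_pos': array([-4.89482052e+00,  7.51216471e+00,  8.53235193e+01, -6.97609697e-05,
        8.72615199e+01, -4.89443405e+00]), 'qd': array([ 0.07083095,  0.00654298, -0.15206691, -0.02290901, -0.03133607,
        0.01367362]), 'joint_efforts': array([ 1.52257860e-03, -5.70947063e+01, -5.01941299e+01, -1.80579236e-04,
        8.16394575e-03,  5.26326357e-05]), 'tool_pos': array([5.99501239e+02, 4.61698761e-02, 2.30330309e+02]), 'tcp_rot': array([175.14663546,  89.90279609, 175.14625238]), 'ft_force': array([-0.01159064, -0.09218234,  0.12165304]), 'wrist_torque': array([-0.00561665,  0.03341202,  0.0179151 ]), 'finger_gap': 85.24856147242984}
```

```bash
ls
```

```text
h.py
pics
scene0.npz
side0.npz
```

View pics/scene0.png

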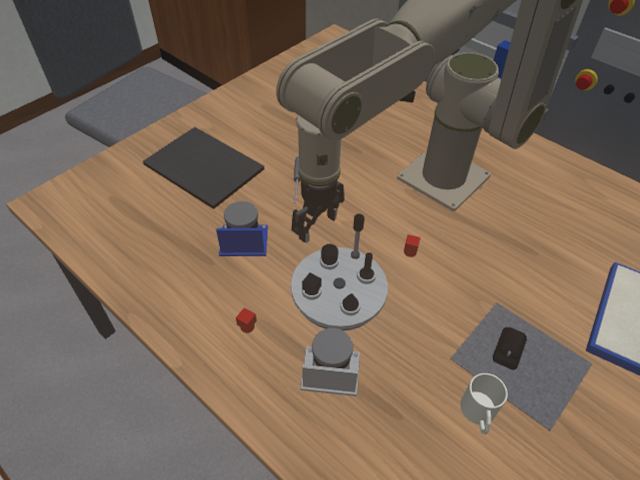

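View pics/side0.png

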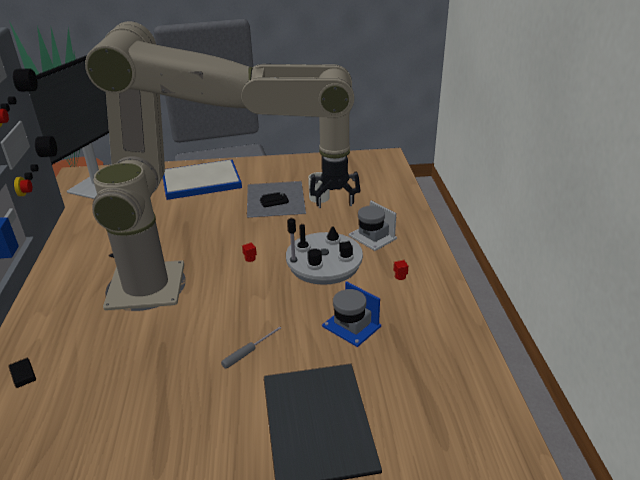

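The scene view shows:
- the grey scanner at about (332,355) and its blue look-alike at (242,228), which is to be left alone
- the knob on its post at (358,222)
- the rod, tall and thin, at (368,265)
- the drum at (330,254), the block at (312,285) and the cone at (351,302)
- red blocks at (412,245) and (246,320), which are not meant

I'll confirm these in enlarged crops.

```bash
python3 - <<'E'
from h import *
a=np.load("scene0.npz")["p"];b=np.load("side0.npz")["p"]
ca=cv2.resize(a[200:400,270:410],None,fx=3,fy=3,interpolation=cv2.INTER_CUBIC)
cb=cv2.resize(b[190:310,260:400],None,fx=4,fy=4,interpolation=cv2.INTER_CUBIC)
cv2.imwrite("pics/ca.png",ca[:,:,::-1]);cv2.imwrite("pics/cb.png",cb[:,:,::-1])
E
```

```text
(no output)
```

View pics/ca.png

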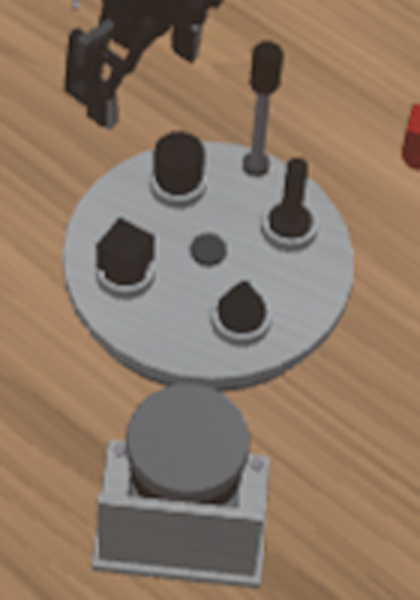

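View pics/cb.png

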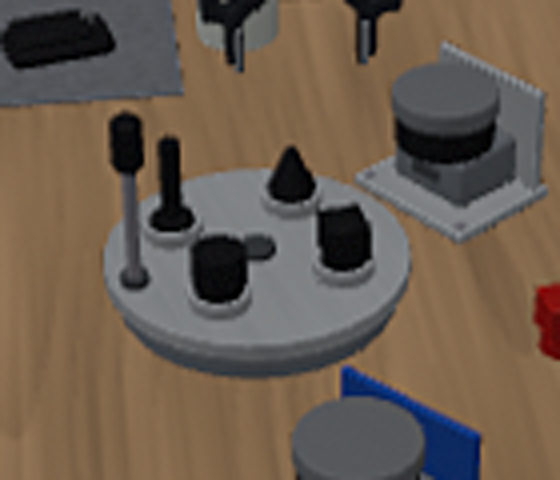

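The crops agree: the rod is at scene (367,262) beside the knob's post, the grey scanner is the one meant, and the blue one is left alone. Next I'll measure with depth and masks.

```bash
cat > m.py <<'E'
from h import *
def cloud(n,p,d):
    c=r.calibration(n);T=np.array(c["pose"]);v,u=np.mgrid[:480,:640]
    P=np.stack([(u-c["cx"])/c["fx"]*d,(v-c["cy"])/c["fy"]*d,d],-1)
    return P@T[:3,:3].T+T[:3,3]
def circ(xy):
    xy=np.float32(xy); A=np.c_[2*xy,np.ones(len(xy))];s=np.linalg.lstsq(A,(xy**2).sum(1),rcond=None)[0]
    return s[0],s[1],np.sqrt(s[2]+s[0]**2+s[1]**2)
E
python3 - <<'E'
from m import *
for n in("scene","side"):
    z=np.load(n+"0.npz");p,d=z["p"],z["d"];W=cloud(n,p,d);c=r.calibration(n)
    x,y,zz=W[...,0],W[...,1],W[...,2]
    near=(d>0)
    pg=proj(c,[0,0,0])
    k=near&(x>350)&(x<900)&(y>-450)&(y<450)
    # disc
    m=(k&(abs(zz-42)<6)).astype(np.uint8)
    m=cv2.morphologyEx(m,cv2.MORPH_OPEN,np.ones((3,3)))
    cs,_=cv2.findContours(m,cv2.RETR_EXTERNAL,cv2.CHAIN_APPROX_NONE)
    q=max(cs,key=cv2.contourArea);h=cv2.convexHull(q)[:,0]
    e=cv2.fitEllipse(h);pts=np.array([onz(c,*w,42)[:2] for w in h]);print(n,"disc",circ(pts),e)
    # caps / tall stuff
    for lo,hi,nm in((100,114,"cap"),(150,200,"knob"),(60,140,"parts60+")):
        m=(k&(zz>lo)&(zz<hi)).astype(np.uint8)
        N,L,S,C=cv2.connectedComponentsWithStats(m)
        for i in range(1,N):
            if S[i,4]>25: 
                g=L==i;print(n,nm,S[i],np.median(x[g]).round(1),np.median(y[g]).round(1),zz[g].min().round(),zz[g].max().round(),p[g].mean(0).round())
E
```

```text
scene disc (np.float64(570.2334550618938), np.float64(47.12539066240015), np.float64(124.85258985703483)) ((339.10858154296875, 286.48638916015625), (79.7577896118164, 96.98841857910156), 95.2408676147461)
scene cap [224 201  34  26 701] 612.2 -270.8 100.0 114.0 [103. 101. 101.]
scene cap [217 228  45   5 147] 648.7 -233.7 100.0 110.0 [ 54.  66. 124.]
scene cap [ 303  328   55   47 1476] 752.7 179.0 100.0 114.0 [112. 111. 112.]
scene knob [354 213  11  18 164] 474.9 20.5 153.0 200.0 [58. 47. 38.]
scene parts60+ [ 217  201   46   42 1396] 628.3 -254.2 60.0 117.0 [78. 77. 93.]
scene parts60+ [354 233   6  21  89] 472.0 18.7 60.0 137.0 [87. 79. 77.]
scene parts60+ [321 243  18  22 296] 540.3 -14.4 60.0 101.0 [56. 49. 44.]
scene parts60+ [360 252  14  26 202] 508.6 85.4 60.0 137.0 [60. 52. 47.]
scene parts60+ [302 272  20  23 316] 642.5 15.4 60.0 102.0 [58. 52. 49.]
scene parts60+ [343 293  18  17 198] 611.0 117.6 60.0 103.0 [59. 55. 52.]
scene parts60+ [ 303  328   55   55 2068] 762.7 185.6 60.0 114.0 [104. 102. 102.]
scene parts60+ [467 373  14  19  65] 590.6 446.8 61.0 97.0 [143. 142.
[... 235 characters left out ...]
8  22 408] 747.4 172.9 100.0 114.0 [90. 91. 93.]
side cap [333 281  47  32 746] 612.1 -272.8 100.0 114.0 [75. 80. 93.]
side knob [287 218   9  16 124] 466.2 10.8 150.0 199.0 [22. 19. 17.]
side parts60+ [358 200  38  31 782] 750.8 160.6 60.0 116.0 [71. 72. 75.]
side parts60+ [298 224  10  25 136] 500.4 77.9 60.0 136.0 [19. 17. 17.]
side parts60+ [326 226  14  17 114] 601.2 106.2 60.0 101.0 [25. 23. 23.]
side parts60+ [290 235   5  22  79] 466.4 14.7 61.0 139.0 [77. 75. 80.]
side parts60+ [339 241  14  18 194] 632.4 0.0 60.0 101.0 [19. 20. 21.]
side parts60+ [307 248  15  19 213] 530.5 -30.0 60.0 104.0 [19. 20. 21.]
side parts60+ [ 333  281   47   42 1256] 614.5 -280.1 60.0 116.0 [53. 61. 77.]
```

```bash
cat > m2.py <<'E'
from m import *
def tri(a,b):
    (o1,d1),(o2,d2)=a,b;d1=d1/np.linalg.norm(d1);d2=d2/np.linalg.norm(d2)
    s=np.linalg.lstsq(np.c_[d1,-d2],o2-o1,rcond=None)[0];p,q=o1+d1*s[0],o2+d2*s[1];return (p+q)/2,np.linalg.norm(p-q)
def blob(p,box,thr):
    u0,v0,u1,v1=box;g=p.max(2);m=np.zeros(g.shape,np.uint8);m[v0:v1,u0:u1]=(g[v0:v1,u0:u1]<thr)
    return m
E
python3 - <<'E'
from m2 import *
S=np.load("scene0.npz")["p"];D=np.load("side0.npz")["p"]
cs,cd=r.calibration("scene"),r.calibration("side")
ms=blob(S,(345,208,372,236),95);md=blob(D,(282,214,298,238),60)
for m in(ms,md):
    N,L,st,C=cv2.connectedComponentsWithStats(m);print(st[1:],C[1:])
# rods
for p,b,t in((S,(355,248,382,272),95),(D,(295,222,311,250),60)):
    m=blob(p,b,t);
    for v in range(b[1],b[3],2):
        u=np.where(m[v])[0]; print(v,(u.min(),u.max()) if len(u) else 0,end=' ')
    print()
# caps
for n,p,b in(("scene",S,(300,325,362,380)),("side",D,(350,198,402,240))):
    cv2.imwrite(f"pics/cap_{n}.png",cv2.resize(p[b[1]:b[3],b[0]:b[2],::-1],None,fx=10,fy=10,interpolation=cv2.INTER_NEAREST))
E
```

```text
[[353 214  11  22 168]] [[358.17261905 223.08928571]]
[[287 218   9  16 111]] [[291.28828829 225.63963964]]
248 (np.int64(355), np.int64(357)) 250 (np.int64(355), np.int64(357)) 252 (np.int64(355), np.int64(358)) 254 (np.int64(355), np.int64(371)) 256 (np.int64(355), np.int64(371)) 258 (np.int64(355), np.int64(371)) 260 (np.int64(365), np.int64(371)) 262 (np.int64(365), np.int64(371)) 264 (np.int64(365), np.int64(370)) 266 (np.int64(364), np.int64(370)) 268 (np.int64(362), np.int64(370)) 270 (np.int64(360), np.int64(372)) 
222 0 224 (np.int64(295), np.int64(301)) 226 (np.int64(295), np.int64(304)) 228 (np.int64(295), np.int64(304)) 230 (np.int64(295), np.int64(304)) 232 (np.int64(300), np.int64(304)) 234 (np.int64(300), np.int64(304)) 236 (np.int64(300), np.int64(304)) 238 (np.int64(300), np.int64(304)) 240 (np.int64(301), np.int64(304)) 242 (np.int64(299), np.int64(307)) 244 (np.int64(298), np.int64(308)) 246 (np.int64(298), np.int64(307)) 248 0
```

View pics/cap_scene.png

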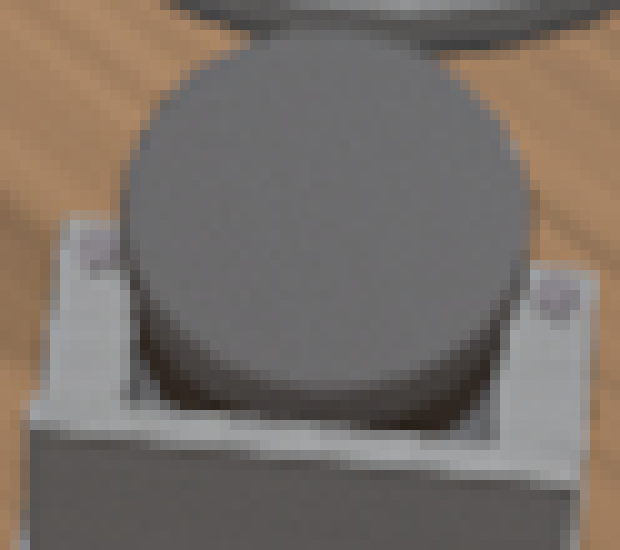

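View pics/cap_side.png

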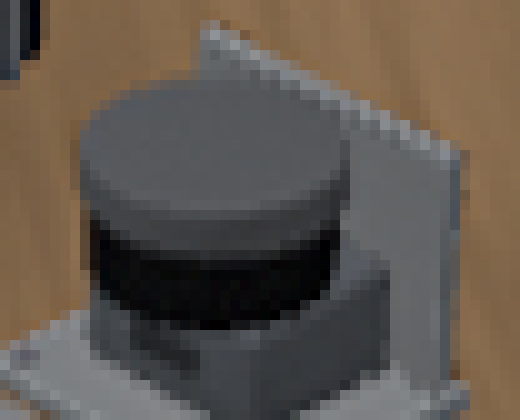

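```bash
python3 - <<'E'
from m2 import *
cs,cd=r.calibration("scene"),r.calibration("side")
R=lambda a,b:tri(ray(cs,*a),ray(cd,*b))
hubS,hubD=(339.0,283.0),(324.6,251.5)
print("cap",R((332.3,345.6),(370.9,212.1)),onz(cs,332.3,345.6,108),onz(cd,370.9,212.1,108))
print("knob",R((358.5,222),(291.2,225.6)),onz(cs,358.5,222,173),onz(cd,291.2,225.6,173))
print("rod at z~", [onz(cs,368,262,z).round(1) for z in(132,110,87)],[onz(cd,302.2,234,z).round(1) for z in(132,110,87)], R((368,262),(302.2,235.3)))
A=np.array([568.5,46.2,50])
print(proj(cs,A),proj(cd,A))
for p in ([474.,15,173],[468,13,173]):print(proj(cs,p),proj(cd,p))
E
```

```text
cap (array([742.34511358, 173.84059592, 106.17169689]), np.float64(2.920908148936519)) [744.64556616 174.11907822 108.        ] [740.60834719 172.00115321 108.        ]
knob (array([467.55568811,  15.87913337, 173.59316425]), np.float64(1.4283417687153983)) [467.95176251  15.52177939 173.        ] [466.98957144  17.5713135  173.        ]
rod at z~ [array([523.4,  95. , 132. ]), array([508.7,  85.6, 110. ]), array([493.3,  75.7,  87. ])] [array([499.8,  29.4, 132. ]), array([501.1,  63.2, 110. ]), array([502.6,  98.6,  87. ])] (array([500.4688997 ,  79.1792989 ,  95.46763128]), np.float64(2.5891318486068258))
(np.float64(339.3755602520379), np.float64(281.69980177813716)) (np.float64(324.1191448739947), np.float64(250.97414138373065))
(np.float64(356.7963299566656), np.float64(223.2085366630372)) (np.float64(293.53684005904387), np.float64(225.88918545948576))
(np.float64(357.7085865121899), np.float64(221.50256699818254)) (np.float64(291.6070745933253), np.float64(226.3715236455042))
```

>>> servo_tool(commands=[[[0,0,0.5,-4,0,0,0],[0,0,1.1,-8.5,0,0,0],[0,0,1.6,-12.5,0,0,0],[0,0,1.6,-13.2,0,0,0],[0,0,1.6,-13.2,0,0,0],[0,0,1.6,-13.2,0,0,0]]], force=60)

```text
time: 0.7
tool_pos: [468.9, 15.9, 231.7]
tcp_rot: [-5.5, 89.9, -5.5]
ft_force: [1.0, -0.7, 0.0]
finger_gap: 85.5
```

```bash
python3 - <<'E'
from h import *
print(r.sense()["tool_pos"],r.sense()["tcp_rot"])
p,d=r.snapshot("wrist");cv2.imwrite("pics/w1.png",p[:,:,::-1])
p,d=r.snapshot("side");cv2.imwrite("pics/s1.png",cv2.resize(p[100:320,200:420,::-1],None,fx=2.7,fy=2.7))
E
```

```text
[468.87482065  15.88824134 231.68312693] [-5.47295913 89.9245194  -5.47988549]
```

View pics/w1.png

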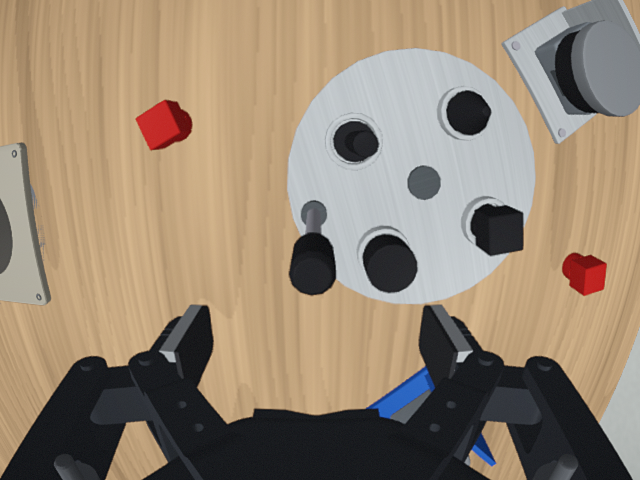

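View pics/s1.png

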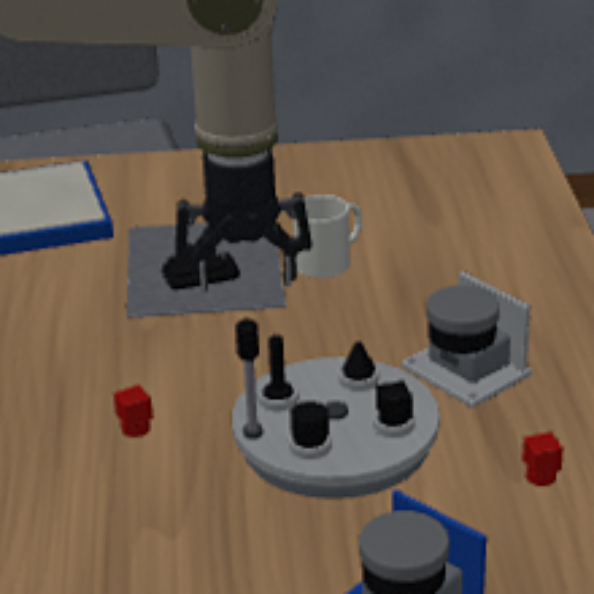

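The wrist view shows the knob (313,265) lying midway between the pads, at x about 316. It's also a good overhead view, so I'll use it to check the knob and the turn angle.

```bash
cat >> h.py <<'E'
def wz(c,u,v,z):
    T=np.array(c["pose"]);a=(u-c["cx"])/c["fx"];b=(v-c["cy"])/c["fy"];t=np.hypot(a,b)
    k=np.sin(t)/t if t>0 else 1;d=T[:3,:3]@np.array([a*k,b*k,np.cos(t)]);o=T[:3,3];return o+d*(z-o[2])/d[2]
E
python3 - <<'E'
from h import *
c=r.calibration("wrist")
for nm,u,v,z in(("knobtop",312.5,275,196),("hub",424,182.5,50),("rodring",354.5,141.5,56),("cone ring",466,111,56),("conetip",489,113,98),("rodtop",361,145,132),("post",314,213,42)):
    print(nm,wz(c,u,v,z).round(1))
E
```

```text
knobtop [467.7  18.3 196. ]
hub [567.2  47.8  50. ]
rodring [502.5  82.8  56. ]
cone ring [602.9 115.   56. ]
conetip [605.6 112.1  98. ]
rodtop [498.8  82.4 132. ]
post [467.9  17.1  42. ]
```

>>> servo_tool(commands=[[[0,3,0.1,-0.1,0,0,0],[0,6,0.1,-0.1,0,0,0],[0,7.5,0.1,-0.1,0,0,0],[0,7.5,0.1,-0.1,0,0,0],[255,7.5,0.1,-0.1,0,0,0],[255,7.5,0.1,-0.1,0,0,0],[255,7.5,0.1,-0.1,0,0,0],[255,7.5,0.1,-0.1,0,0,0]]], force=60)

```text
time: 1.6
tool_pos: [467.7, 16.9, 157.4]
tcp_rot: [-5.5, 89.9, -5.5]
ft_force: [-0.5, 0.0, -0.0]
finger_gap: 28.2
```

>>> servo_tool(commands=[[[255,0,0,0,0,0,0],[255,0,0,0,0,0,0],[255,0,0,0,0,0,0]]])

```text
time: 1.9
tool_pos: [467.3, 16.8, 157.6]
tcp_rot: [-30.4, 89.9, -30.4]
ft_force: [-4.0, -1.4, 7.0]
finger_gap: 24.4
```

```bash
python3 - <<'E'
from h import *
s=r.sense();print(s["time"],s["tool_pos"],s["ft_force"],s["finger_gap"])
p,d=r.snapshot("wrist");cv2.imwrite("pics/w2.png",p[:,:,::-1])
A=np.array([568,46.7]);
import math
for k in range(0,125,6):
    t=math.radians(196.4-k);q=A+105*np.array([math.cos(t),math.sin(t)]);print(k,q.round(1))
E
```

```text
1.9 [467.27270808  16.75355063 157.62933877] [-3.98769196 -1.40302621  7.01762844] 24.39021420178775
0 [467.3  17.1]
6 [464.7  27.7]
12 [463.3  38.6]
18 [463.   49.6]
24 [463.9  60.6]
30 [465.9  71.4]
36 [469.1  81.9]
42 [473.3  92.1]
48 [478.6 101.7]
54 [484.8 110.8]
60 [492.  119.1]
66 [499.9 126.7]
72 [508.7 133.3]
78 [518.1 139.1]
84 [528.  143.8]
90 [538.4 147.4]
96 [549. 150.]
102 [559.9 151.4]
108 [570.9 151.7]
114 [581.9 150.8]
120 [592.7 148.8]
```

View pics/w2.png

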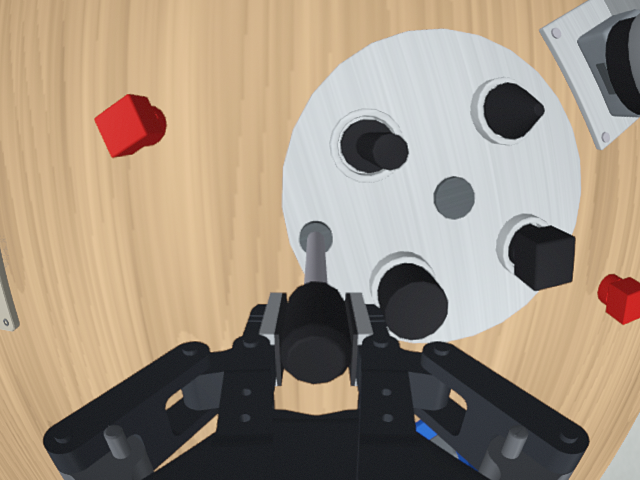

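>>> servo_tool(commands=[[[255,0,0.53,-0.14,0,0,0],[255,0,1.43,-0.32,0,0,0],[255,0,2.5,-0.42,0,0,0],[255,0,3.6,-0.42,0,0,0],[255,0,4.7,-0.28,0,0,0],[255,0,5.8,-0.04,0,0,0],[255,0,6.8,0.31,0,0,0],[255,0,7.3,0.53,0,0,0]]], force=60)

```text
time: 2.75
tool_pos: [472.2, 90.9, 157.6]
tcp_rot: [97.4, 90.0, 97.5]
ft_force: [-7.3, 0.7, 8.3]
finger_gap: 24.4
```

```bash
python3 - <<'E'
from h import *
s=r.sense();print(s["time"],s["tool_pos"],s["ft_force"],s["finger_gap"],s["wrist_torque"])
p,d=r.snapshot("wrist");cv2.imwrite("pics/w3.png",p[:,:,::-1])
c=r.calibration("wrist")
R=__import__("scipy.spatial.transform",fromlist=["Rotation"]).Rotation.from_euler("xyz",s["tcp_rot"],degrees=True).as_matrix();print(R.round(3))
E
```

```text
2.75 [472.19767287  90.86160905 157.60693999] [-7.32395879  0.67313438  8.2811814 ] 24.41355722615952 [-0.01152616  1.10248874 -0.02347388]
[[-0.    -0.001  1.   ]
 [ 0.     1.     0.001]
 [-1.     0.    -0.   ]]
```

View pics/w3.png

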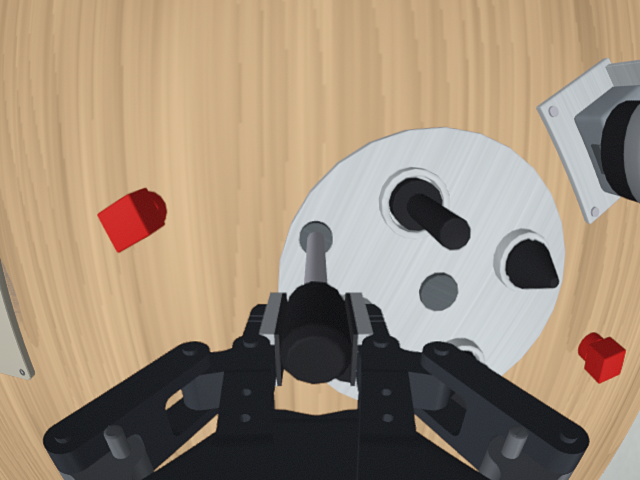

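>>> servo_tool(commands=[[[255,0,0.98,0.51,0,0,0],[255,0,1.89,1.11,0,0,0],[255,0,2.74,1.81,0,0,0],[255,0,3.51,2.6,0,0,0],[255,0,4.19,3.46,0,0,0],[255,0,4.78,4.39,0,0,0],[255,0,5.27,5.37,0,0,0],[255,0,5.54,6.06,0,0,0]]])

```text
time: 3.6
tool_pos: [533.2, 146.4, 157.6]
tcp_rot: [83.5, 89.9, 83.5]
ft_force: [-6.0, 1.3, 7.4]
finger_gap: 24.6
```

```bash
python3 - <<'E'
from h import *
s=r.sense();print(s["time"],s["tool_pos"],s["ft_force"],s["finger_gap"],s["wrist_torque"])
for n in("wrist","scene"):
  p,d=r.snapshot(n);cv2.imwrite(f"pics/{n}4.png",p[:,:,::-1])
E
```

```text
3.6 [533.16689774 146.42430018 157.62600108] [-6.04097864  1.34887296  7.39688004] 24.5583035948181 [ 0.192077    0.95855929 -0.02748835]
```

View pics/wrist4.png

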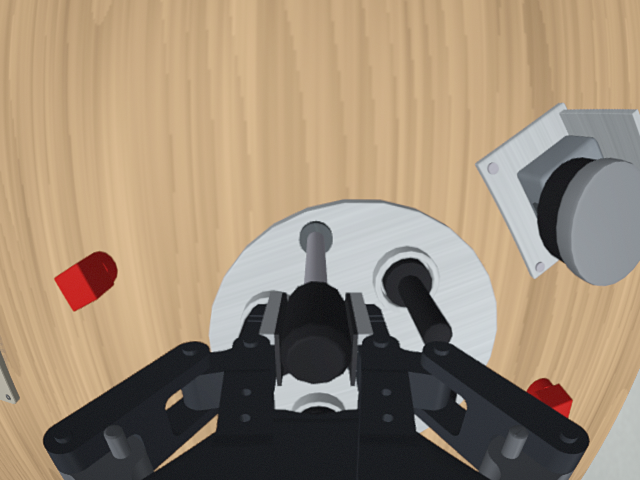

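View pics/scene4.png

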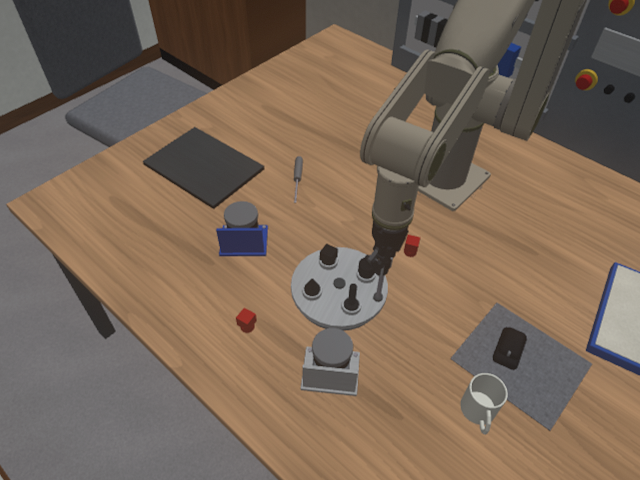

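>>> servo_tool(commands=[[[255,0,0.26,0.88,0,0,0],[255,0,0.46,1.76,0,0,0],[255,0,0.56,2.67,0,0,0],[255,0,0.59,3.59,0,0,0],[255,0,0.56,4.32,0,0,0],[255,0,0.5,4.87,0,0,0],[255,0,0.5,4.87,0,0,0],[255,0,0.5,4.87,0,0,0]]])

```text
time: 4.5
tool_pos: [581.8, 151.3, 157.7]
tcp_rot: [63.0, 89.9, 63.0]
ft_force: [-4.8, 3.2, 5.9]
finger_gap: 24.7
```

```bash
python3 - <<'E'
from h import *
s=r.sense();print(s["time"],s["tool_pos"],s["ft_force"],s["finger_gap"],s["wrist_torque"])
for n in("wrist","scene","side"):
  p,d=r.snapshot(n);cv2.imwrite(f"pics/{n}5.png",p[:,:,::-1]);np.savez(f"{n}5.npz",p=p,d=d)
a=np.load("scene5.npz")["p"];b=np.load("side5.npz")["p"]
ca=cv2.resize(a[240:390,280:400],None,fx=4,fy=4,interpolation=cv2.INTER_CUBIC)
cb=cv2.resize(b[190:290,270:390],None,fx=5,fy=5,interpolation=cv2.INTER_CUBIC)
cv2.imwrite("pics/ca5.png",ca[:,:,::-1]);cv2.imwrite("pics/cb5.png",cb[:,:,::-1])
E
```

```text
4.5 [581.83283327 151.29199238 157.66047917] [-4.77995472  3.20616255  5.88123793] 24.680941659697037 [ 0.40137812  0.68728872 -0.03210164]
```

View pics/wrist5.png

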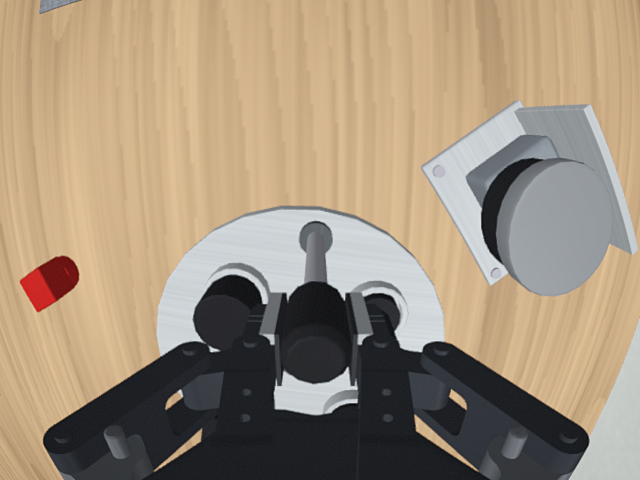

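View pics/ca5.png

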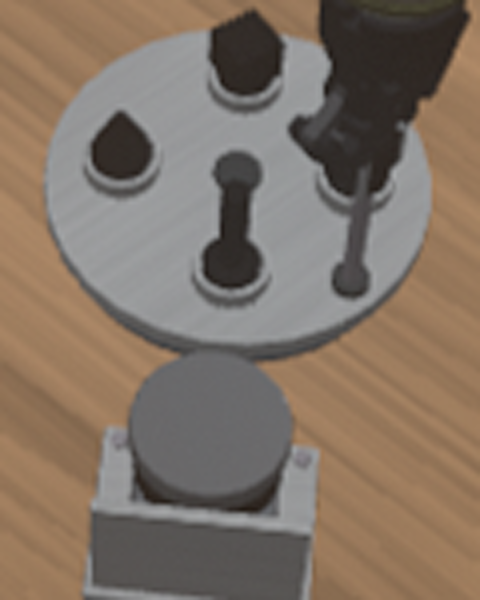

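View pics/cb5.png

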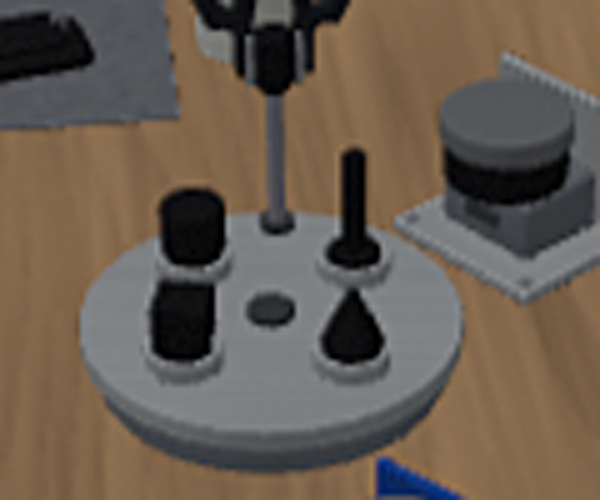

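```bash
python3 - <<'E'
from m2 import *
S=np.load("scene5.npz")["p"];D=np.load("side5.npz")["p"]
cs,cd=r.calibration("scene"),r.calibration("side")
print(S.max(2)[284:316:2,326:350])
print(D.max(2)[218:246:2,330:350])
# disc ellipse again in both via bright mask would be occluded; reuse axis per camera
for nm,c,A,cap in(("scene",cs,(570.2,47.1),(744.6,174.1)),("side",cd,(566.9,45.2),(740.6,172.0))):
    hub=onz(c,*((339.0,283.0) if nm=="scene" else (324.6,251.5)),50)
    a=np.array(A);w=np.array(cap)-a;print(nm,"hub",hub.round(1),"win ang",np.degrees(np.arctan2(w[1],w[0])),np.linalg.norm(w))
    sp=a+75*w/np.linalg.norm(w)
    for z in(42,60,90,132):print(z,np.round(proj(c,[*sp,z]),2), "d/deg",np.round(np.array(proj(c,[*(sp+1.309*np.array([-w[1],w[0]])/np.linalg.norm(w)),z]))-proj(c,[*sp,z]),2))
E
```

```text
[[156 156 155 156 157 157 151 115  59  69  70  67  62  66  68  71  70  68
   69 112 158 155 154 154]
 [157 156 155 156 155 156 158 152 116  58  52  49  50  49  49  52  56  62
  104 150 157 153 154 154]
 [156 156 156 158 157 155 153 154 143  91  46  52  50  51  50  49  74 130
  158 154 154 156 157 156]
 [156 157 155 154 153 152 153 156 143  77  45  48  50  49  48  43  88 150
  157 157 156 155 153 153]
 [154 154 153 154 155 156 156 160 139  52  45  47  48  47  46  45 103 164
  157 154 152 153 155 156]
 [155 155 156 156 156 156 156 158 138  54  44  47  48  46  46  48 104 159
  154 155 156 155 154 155]
 [157 157 157 157 154 154 156 158 136  41  47  47  48  47  45  57 113 162
  157 155 154 154 153 154]
 [155 154 154 155 155 156 158 163 140  42  47  47  48  47  45  72 131 160
  155 155 154 153 152 153]
 [155 155 155 155 159 153 113  70  43  46  47  48  47  48  45  54  89 134
  159 155 154 152 152 151]
 [156 156 156 155 136  65  47  50  49  48  46  47  48  49  47  48  47  50
   93 148 159 153 152 155]
 [158 152 150 152  95  44  49  51  47  48  47  47  48  47  47  49  50  49
   53  99 150 16
[... 1462 characters left out ...]
131 138 121  48   8  16  15  15   6  13  14  18  14   0 118 137
  120 129]
 [131 132 132 119 140 103  37   3   2  10  12   2   6   1   0  50 125 106
  113 132]
 [128 130 132 115 102 107 116 108 110 107 118 114 103  91 110 103  81  92
  123 130]]
scene hub [572.3  48.2  50. ] win ang 36.06251937412629 215.74141929634186
42 [336.58 308.6 ] d/deg [0.53 0.05]
60 [336.86 304.57] d/deg [0.53 0.05]
90 [337.36 297.67] d/deg [0.54 0.05]
132 [338.08 287.57] d/deg [0.56 0.05]
side hub [569.7  43.   50. ] win ang 36.12922895913969 215.05796892930988
42 [340.64 244.28] d/deg [-0.27 -0.16]
60 [340.62 239.75] d/deg [-0.27 -0.16]
90 [340.59 232.09] d/deg [-0.27 -0.16]
132 [340.54 221.14] d/deg [-0.28 -0.16]
```

The scene view puts the rod at u≈338.1, where the spot is expected at 337.4. The side view gives 340.3 against 340.6. Both views say about 1.2° more clockwise, which is 2.2 mm at the knob.

>>> servo_tool(commands=[[[255,0,-0.01,0.1,0,0,0],[255,0,-0.03,0.22,0,0,0],[255,0,-0.03,0.22,0,0,0],[255,0,-0.03,0.22,0,0,0],[255,0,-0.03,0.22,0,0,0]]])

```text
time: 5.15
tool_pos: [583.8, 151.0, 157.7]
tcp_rot: [66.3, 89.9, 66.3]
ft_force: [-5.0, 2.7, 6.6]
finger_gap: 24.5
```

```bash
python3 - <<'E'
from m2 import *
s=r.sense();print(s["time"],s["tool_pos"],s["ft_force"],s["finger_gap"])
P={}
for n in("scene","side"):
  acc=[]
  for i in range(4):
    p,d=r.snapshot(n);acc.append(p)
  P[n]=np.mean(acc,0).max(2);cv2.imwrite(f"pics/{n}6.png",p[:,:,::-1])
def cen(row,lo,hi,bg):
    x=np.arange(lo,hi);w=np.clip(bg-row[lo:hi],0,None)/ (bg-row[lo:hi].min());e=w>.5
    i=np.where(e)[0];l,rr=i[0],i[-1]
    L=lo+l-(w[l-1]-0.0)-.5; R=lo+rr+w[rr+1]+.5
    return (L+R)/2,R-L
for v in(292,294,296,298):print("scene",v,cen(P["scene"][v],331,347,155))
for v in(303,304,306):print("scene foot",v,cen(P["scene"][v],325,350,155))
for v in(222,226,230,234):print("side",v,cen(P["side"][v],333,348,132))
cv2.imwrite("pics/ca6.png",cv2.resize(cv2.imread("pics/scene6.png")[230:400,270:410],None,fx=3.5,fy=3.5,interpolation=cv2.INTER_CUBIC))
cs=r.calibration("scene")
# hub & disc refine
for z,a in((50,(570.2,47.1)),):print("hub pred",proj(cs,[*a,z]))
v=283;print(P["scene"][281:286,330:350].round())
E
```

```text
5.15 [583.80707967 151.02610783 157.6542022 ] [-4.95748662  2.71690814  6.57905845] 24.478327431702322
scene 292 (np.float64(337.84437086092714), np.float64(7.576158940397363))
scene 294 (np.float64(337.47555555555556), np.float64(8.137777777777728))
scene 296 (np.float64(337.18942731277536), np.float64(7.612334801762074))
scene 298 (np.float64(337.1586757990868), np.float64(7.577625570776263))
scene foot 303 (np.float64(336.8955916473318), np.float64(15.338747099768))
scene foot 304 (np.float64(336.8752886836028), np.float64(15.711316397228643))
scene foot 306 (np.float64(337.0487238979118), np.float64(15.529002320185612))
side 222 (np.float64(340.5), np.float64(6.0))
side 226 (np.float64(340.753), np.float64(5.494000000000028))
side 230 (np.float64(340.76047904191614), np.float64(5.510978043912189))
side 234 (np.float64(340.75494071146244), np.float64(5.490118577075123))
hub pred (np.float64(339.20797355236334), np.float64(282.2898115915243))
[[156. 156. 155. 127.  62.  68.  69.  69.  69.  69.  70.  70.  69.  66.
   80. 126. 154. 152. 151. 152.]
 [157. 157. 146. 102.  65.  69.  69.  70.  70.  69.  69.  69.  69.  67.
   73. 115. 156. 153. 154. 154.]
 [157. 158. 142.  85.  64.  69.  70.  70.  70.  70.  69.  68.  70.  68.
   67. 108. 157. 154. 154. 154.]
 [156. 156. 152. 115.  58.  69.  68.  63.  65.  65.  68.  70.  68.  68.
   69. 112. 158. 154. 154. 154.]
 [155. 156. 159. 142.  72.  60.  58.  54.  54.  55.  60.  68.  69.  64.
   76. 125. 157. 154. 154. 154.]]
```

View pics/ca6.png

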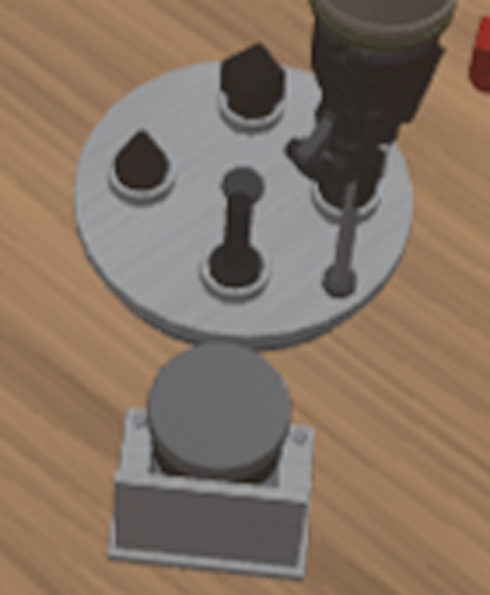

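The rod is now within about 0.3° of centre. I'll check the hold is steady and look over the surroundings before handing in.

>>> servo_tool(commands=[[[255,0,0,0,0,0,0],[255,0,0,0,0,0,0],[255,0,0,0,0,0,0],[255,0,0,0,0,0,0],[255,0,0,0,0,0,0]]])

```text
time: 6.05
tool_pos: [583.8, 151.0, 157.7]
tcp_rot: [65.5, 89.9, 65.5]
ft_force: [-4.5, 2.3, 6.3]
finger_gap: 24.6
```

```bash
python3 - <<'E'
from h import *
s=r.sense();print(s["time"],s["tool_pos"],s["qd"].round(2),s["finger_gap"])
p,d=r.snapshot("side");cv2.imwrite("pics/side7.png",p[:,:,::-1]);print(p.max(2)[230,334:348])
E
```

```text
6.05 [583.8104389  151.01445312 157.66493779] [-0.01 -0.06  0.07 -0.   -0.   -0.04] 24.55249054623608
[127 125 129 140  70  14  12  11   8  27 130 129 131 131]
```

View pics/side7.png

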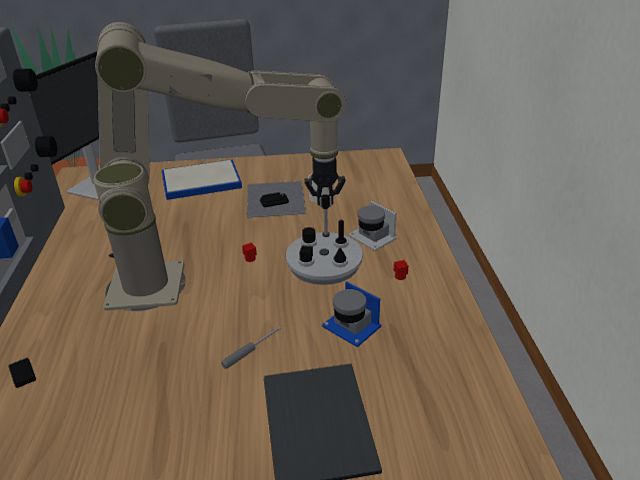

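The side view shows the rod at (340,232) facing the grey scanner. All four pieces are upright, the surroundings are unchanged, and the pose is steady.

```bash
python3 -c "
from bench import r
print(r.hand_in())"
```

```text
the job is handed in; nothing more can be done
None
```

I gripped the crank knob from above at 60 N and turned the disc about 115° (2.0 rad) clockwise. The test rod now stands in front of the grey scanner's window. I handed the job in while still holding the knob, at about 6 s.

- **Centring:** the scene view puts the rod 0–0.3° from the line between axis and window. The side view says about 0.6° too far clockwise. I left this small disagreement uncorrected, since it is within the camera calibration.
- **Hold:** the tool position stayed within 0.02 mm over the last 0.9 s, and the finger gap held at 24.5 mm. The forces I read at the wrist stayed at about 11 N or less.
- **Surroundings:** all four test pieces were upright in their pockets in the last pictures, and the things round about looked untouched.

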